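# Dot-punch a test coupon before weighing

## Robot

A 6-joint arm with a two-finger parallel gripper is mounted at the origin on the work surface. World frame = base frame: x ahead of the robot, y to its left, z up, the work surface at z = 0. Lengths are in mm, angles in rad, forces in N, time in s.
With the tool pointing down it reaches from about 275 to 750 mm from the base axis. Payload 10.2 kg.
Tool frame: the origin (TCP) lies midway between the tips of the shut fingers; the grasp point (between the pads) lies 19 mm behind it (ctrl.tcp_to_grasp is the z of the grasp point in the tool frame, in mm); z points along the fingers, y is the direction in which the jaws open and shut (so a half turn about z gives the same grasp; the last joint's range is limited). The gripper opens to 85 mm and grips with 20 to 120 N. Pads are 22 mm wide; open, the fingers measure 114 mm over their backs; the gripper's body (76 mm by 85 mm) begins 54 mm behind the grasp point. The pads swing forward as they close: fully open they stand 13 mm farther back than shut.
Start: joints at [0.889, 0.313, 1.498, -0, 1.331, -0.223], TCP at [232.521, 470.707, 231.294] pointing down, gripper open.
Joint ranges: [-2.94, 2.94], [-0.97, 2.17], [0.19, 2.56], [-1.23, 4.37], [0.02, 3.11], [-2.88, 2.88]. Speed limits (rad/s): [2.39, 2.39, 3.01, 3.14, 3.14, 3.14].

## Interface

Orientations are given as a unit quaternion [w, x, y, z].
In Python, from rig import sensors, capture, order, ctrl gives the robot as it stands. The module is installed in compiled form; this text tells all that it offers.
- The arm moves only by the tool play_rows, never from a script. Its argument "deltas" is a list of rows, each a list of 7 numbers: the shift along the world's x, y, z in units of 40 mm (1.0 is 40 mm), then the turn, a rotation vector about the world's x, y, z in units of 6 degrees (1.0 is 6 degrees), then the opening, from -1 (shut) to 1 (fully open). A call has 1 to 8 rows; each row shifts and turns the commanded pose from where the row before left it; what a row does not reach is not made up. A row lasts 1/12 s, in which the tool goes at most 41.7 mm and 7.16 degrees, less where a joint would pass 70% of its speed; a pose out of reach is approached as far as the arm can. A call is refused whole if a number of a shift passes 1 or a number of a turn 1, either way. A call with a gripper value outside its range is refused whole. The fingers move at their own pace and stop on an object; "squeeze" is the grip in N (left out, the last holds). Time passes only in rows, so rows that do not move let the fingers close. It gives the time, the measured TCP pose, the force and the opening at its end, in the units of the state.
- sensors.sense(): the state, without advancing time (a new reading comes with each control period).
- capture(name): name is "side" or "top"; returns a dict with "pixels" (420x560x3 uint8, red, green, blue), "z_map" (420x560 float32, mm along the optical axis (not along the pixel's ray), 0 where there is no reading), "fx", "fy", "cx", "cy" (pixels), "eye" and "rotation" of the camera in the world. Camera axes: x right, y down, z forward; pixel columns grow to the right and rows downward; lengths in mm; the calibration is good to about 2 mm. A picture is of the moment at which its call begins.
- order.finish_job(): hands the job in, once; it reports no verdict.
The state is a dict: "time_s": time; "joints": joint angles; "dq": joint speeds; "tau": joint torques, N m; "eef_pos": TCP position; "ee_rot": TCP orientation; "force": force on the tool from outside, world axes, zero at the start; "wrist_torque": the same for the moment, N m; "grip_width": opening from 0.0 (shut) to 1.0 (fully open).
Only numpy, scipy, OpenCV 4.12 (cv2) and the standard library are available. Lean on these libraries where they do the work, as an engineer would, in place of code of your own. Each camera call takes 0.05 s, during which the arm holds its last target. There are 200 camera calls.

## Task

Take the dot punch (the tool with the thick round ribbed grip) out of the tool stand and press its tip, held upright, inside the small ring drawn on the clamped metal coupon with a steady 12 newtons or so for at least two seconds: never over 20, and without dragging the coupon sideways. Lift it straight off without sliding, so that the punch touches the coupon nowhere outside the ring, then put it back in the tool stand, fully down on its collar, and let go. Leave the other tools and the things on the bench where they are.

Things in the scene. Friction and masses are not known exactly. Their poses are not given: they have to be found in the camera images.
- punch: Steel dot punch, 112 mm long, 0.2 kg, upright in any one of the stand's holes. Origin: centre of its flat working tip (6 mm wide, lower end); z up along it. Heights from the tip: 6 mm thick shank to 12 mm, cone to 22 mm, 18 mm thick shank to 48 mm, collar 34 mm wide from 48 to 54 mm, then a round straight grip, 22 mm thick with fine dark ribs, to the flat top at 112 mm.
- stand: Grey fixed block, 56 mm (x) by 190 mm (y), 60 mm high, origin under its centre; three round through holes, 23 mm wide, in a row along y, 60 mm apart. Three tools hang in them by like collars resting on the block's top, tips 12 mm above the bench. Which hole holds the punch varies; its hole is free once it is drawn.
- stand_hole0 (a point): Centre of the mouth of the hole at the stand's -y end, 60 mm above the bench.
- stand_hole1 (a point): Centre of the mouth of the middle hole, 60 mm above the bench.
- stand_hole2 (a point): Centre of the mouth of the hole at the stand's +y end, 60 mm above the bench.
- fixture: Fixed grey base 130 mm (x) by 80 (y), 18 high, origin under its centre. On it a column of adjustable height carries, on rubber, a 90 by 50 mm plate with the aluminium coupon (76 by 30 mm, long along x) under two clips 2 mm proud, 8 mm to -x. A 9 mm hole is near the coupon's -x end; the drawn ring, 12 mm wide, is 20 mm to +x of centre. Rubber yields from about 2 N on, 1 mm per 5 N, 8 mm at most.
- mark (a point): Centre of the drawn ring seen from above, but at the height of the base's top (18 mm above the bench), straight below the ring. The coupon's face stands 14 to 28 mm above this point (32 to 46 mm above the bench): the column is set anew each time and its height is not measured, so feel for the face.
- play_x (a joint): How far the coupon is dragged sideways along the fixture's x on its rubber (m, 0 at rest, 1 mm for each 3 N; springs back).
- play_y (a joint): The same along the fixture's y.
- tamper: Another tool in the stand: slim 10 mm stem with a 26 mm ball on top, 113 mm long, same collar. Leave it. Origin at its lower tip.
- squaretool: Another tool in the stand: short 16 mm square grip, 84 mm long, same collar. Leave it. Origin at its lower tip.
- amber_bottle: Bystander: amber bottle, 42 mm in diameter, 80 mm high; origin under its centre.
- beaker: Bystander: clear open beaker, 56 mm in diameter, 70 mm high; origin under its centre.
- weight: Bystander: steel knob weight, 32 mm in diameter, 49 mm high; origin under its centre.
- dish: Bystander: shallow aluminium weighing dish, 68 mm in diameter, 14 mm high; origin under its centre.
- capped_bottle: Bystander: glass bottle with blue cap, 60 mm in diameter, 115 mm high; origin under its centre.
- tweezers: Bystander: steel tweezers lying flat, 120 mm long along x; origin under its centre.
Mind the look-alikes: they are no part of the job. What is shaped like the punch but purple is not meant.

How it is judged (in metres and radians):
On the way, in this order (a step that is already met when the one before it is completed fails the run):
1. the punch is drawn clear of the stand (height (world z) of punch above 0.065 m), for 0.1 s.
2. the punch presses the coupon inside the ring (tip within 4 mm of its centre), upright within 0.08 rad, with 8 to 16 N kept up for 1.5 s (contact force between punch and fixture between 8 and 16 N and horizontal distance between punch and mark below 0.004 m and angle between punch's own z axis and vertical below 0.08 rad), for 1.5 s.
3. the punch is lifted off the coupon (contact force between punch and fixture below 0.2 N and height (world z) of punch above 0.056 m), for 0.1 s.
At the end, for the whole second after the job is handed in: The punch, released and at rest, hangs upright (within 0.08 rad) in a hole of the stand: tip within 6 mm of the hole's axis and 9 to 15 mm above the bench (collar down on the block) ((horizontal distance between punch and stand_hole0 below 0.006 m or horizontal distance between punch and stand_hole1 below 0.006 m or horizontal distance between punch and stand_hole2 below 0.006 m) and height (world z) of punch between 0.009 and 0.015 m and angle between punch's own z axis and vertical below 0.08 rad and linear speed of punch below 0.02 m/s and contact force between punch and the fingers below 0.2 N); the robot touches nothing.
It fails at once if the punch presses the coupon or fixture with more than 20 N (contact force between punch and fixture above 20 N).
It fails at once if the punch touches the coupon or fixture (over 1 N) with its tip more than 4 mm from the ring's centre (contact force between punch and fixture above 1 N and horizontal distance between punch and mark above 0.004 m).
It fails at once if the punch presses (over 3 N) while leaning more than 0.1 rad (contact force between punch and fixture above 3 N and angle between punch's own z axis and vertical above 0.1 rad).
It fails at once if the coupon is dragged sideways more than 1.5 mm (value of joint any of play_x, play_y above 0.0015 m or value of joint any of play_x, play_y below -0.0015 m).
It fails at once if another tool or a bystander is moved more than 15 mm (distance of any of tamper, squaretool, amber_bottle, beaker, weight, dish, capped_bottle, tweezers from where it was at the start of the episode above 0.015 m).
It also fails if it takes over 58 s, if anything falls off the work surface, if the arm or the gripper's body presses on something with over 40 N, if the wrist force passes 120 N, or if a joint passes its speed limit or range.

## Working session

There is one attempt and no reset: what is moved stays moved. The work goes in short steps, Python scripts to look and compute and a tool call to move; the robot and the scene stay as the last step left them, time stands still between calls to the robot, and variables do not carry over. Pictures are saved under pics/ and viewed, about 8 in all and at most 12, crops included, and the job is handed in when it is done.

Besides the shell and the picture viewer there is one more tool, called after "Call:" as name([rows], argument=value, ...), one row to a line, values as JSON. play_rows: Moves the arm, as the interface text tells. Its arguments: {"type":"object","properties":{"deltas":{"type":"array","items":{"type":"array","items":{"type":"number"}}},"squeeze":{"type":"number"}},"required":["deltas"]}

```bash
mkdir -p pics
cat > h.py <<'E'
import numpy as np, cv2
from rig import sensors, capture, order, ctrl
def save(n,im): cv2.imwrite(f'pics/{n}.png',im[:,:,::-1])
def pts(c):
    z=c['z_map'];v,u=np.mgrid[:z.shape[0],:z.shape[1]]
    p=np.stack([(u-c['cx'])/c['fx']*z,(v-c['cy'])/c['fy']*z,z],-1)
    P=p@np.array(c['rotation']).T+np.array(c['eye']); P[z==0]=np.nan; return P
def ray(c,u,v,h):
    d=np.array(c['rotation'])@np.array([(u-c['cx'])/c['fx'],(v-c['cy'])/c['fy'],1]); e=np.array(c['eye'])
    return e+d*(h-e[2])/d[2]
E
python3 - <<'E'
from h import *
for n in('top','side'):
    c=capture(n);save(n+'0',c['pixels']);print(n,c['fx'],c['cx'],c['cy'],c['eye'],np.round(c['rotation'],3).tolist())
    np.savez(n+'0.npz',**c)
print(sensors.sense(),ctrl.tcp_to_grasp)
E
```

```text
top 485.2477163095265 273.2392841454398 214.9779018549661 [ 435.02400313   45.13869888 1020.50120796] [0.036, -0.705, 0.706, -0.057]
side 439.3716527801928 273.39200532749817 210.51048923595275 [526.59063985 631.55813925 592.68471749] [0.012, -0.019, 0.909, -0.416]
{'time_s': 0.1, 'joints': array([ 8.88605013e-01,  3.13396780e-01,  1.49838270e+00, -1.56849461e-05,
        1.33098771e+00, -2.23399148e-01]), 'dq': array([-7.05583266e-05, -9.75723482e-04, -2.76599476e-03,  1.79111891e-04,
       -1.45533547e-04, -3.19116561e-04]), 'tau': array([ 3.85221661e-03, -4.12895966e+01, -2.60139316e+01, -1.29923128e-04,
        3.03781431e-03, -2.78448726e-05]), 'eef_pos': array([232.36606023, 470.51414431, 230.78277681]), 'ee_rot': array([-2.50068420e-04,  2.27387611e-01,  9.73804154e-01, -5.31418576e-04]), 'force': array([-0.1821723 , -0.346205  , -0.36879209]), 'wrist_torque': array([-0.002819  ,  0.03500637, -0.02589087]), 'grip_width': 1.002341600175828} -18.700000000000003
```

View pics/top0.png

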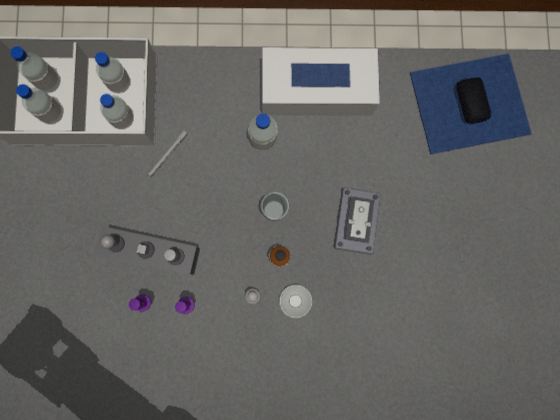

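View pics/side0.png

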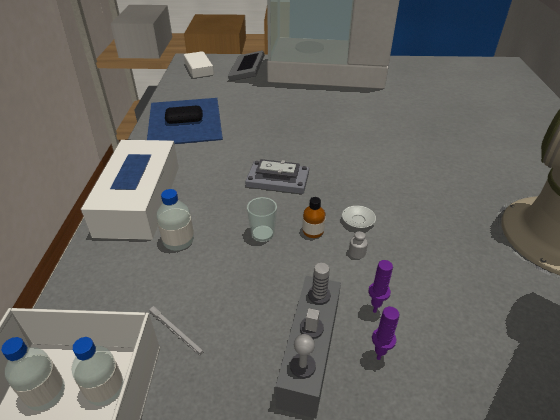

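The top view shows the stand's tools: ball tamper at (109,242), square tool at (143,250), ribbed round grip at (172,255). It also shows two purple decoys at (140,302) and (184,305), and the fixture at (357,220). In the side view the ribbed punch is at (321,282), the square tool at (312,320), the ball at (304,347), and the purple ones at (381,285) and (387,330). My choice is the ribbed grip, in the end hole nearest the fixture (-y). The camera rotation is a quaternion, so I'll convert it.

```bash
cat > h.py <<'E'
import numpy as np, cv2
from scipy.spatial.transform import Rotation as R
from rig import sensors, capture, order, ctrl
def save(n,im): cv2.imwrite(f'pics/{n}.png',im[:,:,::-1])
def rot(c): return R.from_quat(np.array(c['rotation']),scalar_first=True).as_matrix()
def pts(c):
    z=c['z_map'];v,u=np.mgrid[:z.shape[0],:z.shape[1]]
    p=np.stack([(u-c['cx'])/c['fx']*z,(v-c['cy'])/c['fy']*z,z],-1)
    P=p@rot(c).T+np.array(c['eye']); P[z==0]=np.nan; return P
def ray(c,u,v,h):
    d=rot(c)@np.array([(u-c['cx'])/c['fx'],(v-c['cy'])/c['fy'],1]); e=np.array(c['eye'])
    return e+d*(h-e[2])/d[2]
def pix(c,p):
    q=rot(c).T@(np.array(p)-c['eye']); return q[0]/q[2]*c['fx']+c['cx'],q[1]/q[2]*c['fy']+c['cy']
E
python3 - <<'E'
from h import *
t=dict(np.load('top0.npz'));s=dict(np.load('side0.npz'))
P=pts(t)
for n,u,v in[('bench',220,180),('punch',172,255),('punchN',170,254),('sq',142,249),('ball',108,241),('fix',357,220),('coupon',352,225),('mark?',361,209),('stand',157,252),('bottle',280,256),('beaker',274,206),('wt',252,297),('dish',295,301)]:
    print(n,np.round(P[v,u],1))
a=cv2.resize(t['pixels'][225:285,90:220],None,fx=6,fy=6,interpolation=cv2.INTER_CUBIC)
b=cv2.resize(t['pixels'][180:260,325:390],None,fx=6,fy=6,interpolation=cv2.INTER_CUBIC)[:360]
b2=cv2.resize(t['pixels'][180:260,327:387],None,fx=5,fy=5,interpolation=cv2.INTER_CUBIC)
b3=cv2.resize(s['pixels'][150:195,240:315],None,fx=6,fy=6,interpolation=cv2.INTER_CUBIC)
im=np.zeros((570,790,3),np.uint8)
a=cv2.resize(t['pixels'][230:280,95:205],None,fx=4,fy=4,interpolation=cv2.INTER_CUBIC)
im[:200,:440]=a; im[:400,450:750]=b2; im[200:470,:450]=b3[:270,:450]
save('crop1',im)
# top of punch mask via heights
for n,lo,hi,box in[('punch',105,122,(240,270,160,190)),('sq',78,95,(240,262,130,155)),('ball',95,125,(230,255,95,125)),('standtop',55,64,(225,275,95,210)),('fixbase',13,22,(180,260,325,390)),('coup',28,52,(180,260,325,390))]:
    y0,y1,x0,x1=box;Q=P[y0:y1,x0:x1].reshape(-1,3);Q=Q[(Q[:,2]>lo)&(Q[:,2]<hi)]
    if len(Q): print(n,len(Q),np.round(Q.mean(0),1),np.round(np.median(Q[:,2]),1),np.round(cv2.minAreaRect(Q[:,:2].astype(np.float32)),1) if 0 else cv2.minAreaRect(Q[:,:2].astype(np.float32)))
S=pts(s);y0,y1,x0,x1=255,310,300,345;Q=S[y0:y1,x0:x1].reshape(-1,3);Q=Q[(Q[:,2]>75)];print('side punch',len(Q),Q[:,2].max(),Q.mean(0))
E
```

```text
bench [644.7 128.3   0. ]
punch [479.1 204.7 122.4]
punchN [480.8 207.6 126.6]
sq [491.8 265.9  96.7]
ball [505.  321.9 123.3]
fix [ 554.  -155.8   38.5]
coupon [ 543.7 -145.1   39.2]
mark? [ 576.1 -163.6   43.5]
stand [488.  244.7  62.3]
bottle [478.6   4.6  84.9]
beaker [588.2  13.2   3.1]
wt [399.6  58.8  47.3]
dish [389.6 -29.2   7.3]
punch 23 [477.9 201.2 114. ] 113.6 ((478.30621337890625, 202.709716796875), (10.429571151733398, 21.524641036987305), 67.47917175292969)
sq 23 [491.6 260.8  88.3] 88.6 ((493.207763671875, 261.83331298828125), (11.554384231567383, 12.745842933654785), 50.11851119995117)
ball 127 [505.7 323.1 120.4] 121.0 ((506.0200500488281, 324.8077392578125), (23.19381332397461, 24.205364227294922), 65.1774673461914)
standtop 1902 [492.4 263.9  61. ] 61.1 ((493.6106872558594, 267.7178039550781), (191.58924865722656, 56.000831604003906), 77.82225799560547)
fixbase 1143 [ 554.7 -156.9   18.9] 19.0 ((557.6680908203125, -161.55340576171875), (80.95687866210938, 130.4978485107422), 80.77194213867188)
coup 1059 [ 556.9 -160.7   38. ] 38.0 ((557.6828002929688, -161.7184600830078), (50.83442306518555, 90.29522705078125), 81.03863525390625)
side punch 476 125.15670822195352 [480.91892212 217.61099338 105.50156547]
```

View pics/crop1.png

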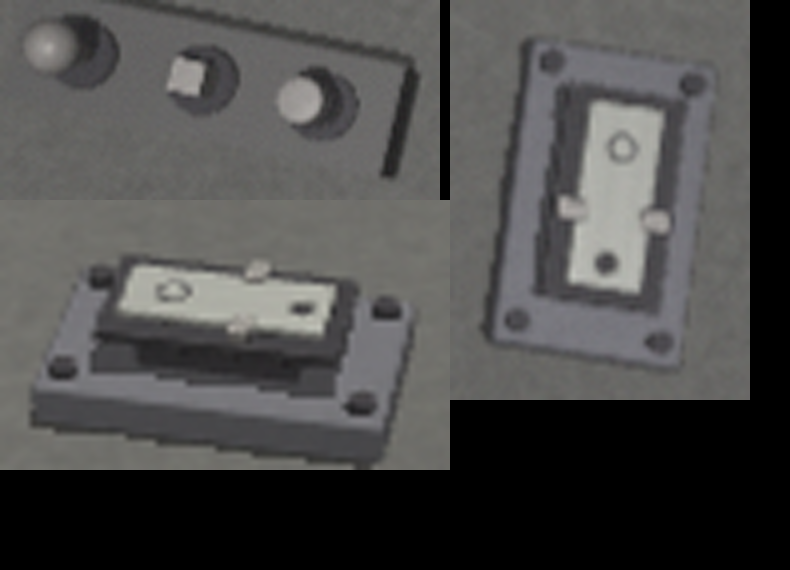

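Confirmed: the crop shows a round ribbed grip at about top pixel (170,255), in the stand's -y end hole. The ring is at top pixel (361,209.5) and side pixel (269,165).

Run:
```python
from h import *
t=dict(np.load('top0.npz'));s=dict(np.load('side0.npz'))
def tri(a,b):
    A=[];B=[]
    for c,(u,v) in((t,a),(s,b)):
        d=ray(c,u,v,0)-np.array(c['eye']);d/=np.linalg.norm(d);M=np.eye(3)-np.outer(d,d);A.append(M);B.append(M@c['eye'])
    return np.linalg.solve(sum(A),sum(B))
def dark(c,box,f):
    y0,y1,x0,x1=box;g=c['pixels'][y0:y1,x0:x1].mean(2);return g
# ring centroid: bright coupon component -> filled holes
for n,c,box in(('top',t,(185,250,340,378)),('side',s,(155,180,255,305))):
    y0,y1,x0,x1=box;g=cv2.cvtColor(c['pixels'][y0:y1,x0:x1],cv2.COLOR_RGB2GRAY);g=cv2.resize(g,None,fx=8,fy=8,interpolation=cv2.INTER_CUBIC)
    m=(g>175).astype(np.uint8)
    cs,h=cv2.findContours(m,cv2.RETR_CCOMP,cv2.CHAIN_APPROX_NONE)
    for k,q in enumerate(cs):
        if 300<cv2.contourArea(q):
            M=cv2.moments(q);u=(M['m10']/M['m00']+.5)/8-.5+x0;v=(M['m01']/M['m00']+.5)/8-.5+y0
            print(n,h[0][k][3],cv2.contourArea(q)/64,round(u,1),round(v,1),[np.round(ray(c,u,v,z)[:2],1) for z in(36,40,44)])
P=pts(t);S=pts(s)
print('ring tri',tri((361.3,209.5),(268.9,165)))
for z in (120,124): print('punch top ray',ray(t,170.1,254.6,z), ray(t,170.6,255,z))
# side: punch silhouette top ~, use S points
y0,y1,x0,x1=250,310,300,345
Q=S[y0:y1,x0:x1].reshape(-1,3);Q=Q[(Q[:,2]>80)&(Q[:,2]<120)];print(Q.min(0),Q.max(0))
g=s['pixels'][255:312,300:345];print(P[200:240,340:375,2][::5,::5].round(0))
for lo,hi in((200,206),(207,213)): print(np.nanmedian(P[lo:hi,354:358,2]),np.nanmedian(S[160:170,262:285,2]))
```

```text
top -1 160.0234375 357.9 228.9 [array([ 535.9, -157.6]), array([ 535.5, -156.8]), array([ 535.1, -156. ])]
top 3 39.4765625 357.7 232.0 [array([ 529.7, -157.2]), array([ 529.3, -156.3]), array([ 528.9, -155.5])]
side -1 14.171875 288.4 169.8 [array([ 532.2, -146.7]), array([ 532.1, -141.2]), array([ 532.1, -135.6])]
side -1 15.5 289.5 165.2 [array([ 530.1, -164.4]), array([ 530. , -158.7]), array([ 530. , -152.9])]
ring tri [ 575.97682917 -166.14411249   34.16923737]
punch top ray [479.99603976 208.60849141 120.        ] [479.25917201 207.67556364 120.        ]
punch top ray [479.79627529 207.88236338 124.        ] [479.06268069 206.95357964 124.        ]
[468.91563303 210.87375957  80.10738488] [498.61741975 262.79709718 119.73194253]
[[-3. 18. 35. 36. 39. 38. 37.]
 [10. 20. 39. 41. 40. 39. 39.]
 [18. 21. 36. 40. 38. 40. 39.]
 [17. 18. 39. 39. 39. 38. 37.]
 [22. 19. 42. 39. 40. 38. 34.]
 [23. 21. 35. 38. 42. 37. 44.]
 [22. 19. 38. 36. 39. 38. 37.]
 [20. 33. 36. 37. 40. 38. 19.]]
38.67048182942358 36.73503382832621
38.425108105916024 36.73503382832621
```

Call:
play_rows([
  [0.6,-0.6,0,0,0,-1,1],
  [0.6,-0.6,0,0,0,-1,1],
  [0.6,-0.6,0,0,0,-1,1],
  [0.6,-0.6,0,0,0,-1,1],
  [0.6,-0.6,0,0,0,-1,1],
  [0.6,-0.6,0,0,0,-1,1],
  [0.6,-0.6,0,0,0,-1,1],
  [0.6,-0.6,0,0,0,-1,1],
])

```text
time_s: 0.77
eef_pos: [425.3, 277.3, 231.1]
ee_rot: [-0.0, 0.606, 0.796, -0.0]
force: [-0.5, 0.3, 0.3]
grip_width: 1.002
```

Call:
play_rows([
  [0.6,-0.6,0,0,0,-1,1],
  [0.6,-0.6,0,0,0,-1,1],
  [0.2,-0.56,0,0,0,-1,1],
  [0,0,0,0,0,-1,1],
  [0,0,0,0,0,-0.65,1],
  [0,0,0,0,0,0,1],
  [0,0,0,0,0,0,1],
])

```text
time_s: 1.35
eef_pos: [480.4, 208.3, 231.1]
ee_rot: [-0.0, 0.777, 0.629, -0.0]
force: [-0.1, -0.1, -0.4]
grip_width: 1.002
```

Run:
```python
from h import *
c=capture('side');s=c['pixels']
np.savez('side1.npz',**c)
for p in([480.4,208.3,231],[480.4,208.3,124]):print(pix(c,p))
save('s1',cv2.resize(s[120:340,230:430],None,fx=2.7,fy=2.7,interpolation=cv2.INTER_CUBIC))
```

```text
(np.float64(326.6886473771071), np.float64(208.7696109641591))
(np.float64(321.21255885054507), np.float64(265.8789295725086))
```

View pics/s1.png

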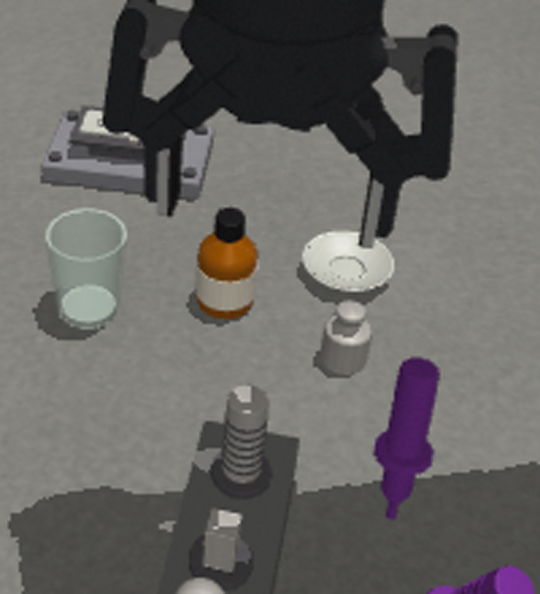

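Side view: the fingers straddle the punch. Its top centre is at full-frame pixel (321.5,266), and the prediction was (321.2,265.9). Descend and grip.

Call:
play_rows([
  [0,0,-0.8,0,0,0,1],
  [0,0,-0.8,0,0,0,1],
  [0,0,-0.8,0,0,0,1],
  [0,0,-0.8,0,0,0,1],
  [0,0,-0.67,0,0,0,1],
  [0,0,0,0,0,0,1],
  [0,0,0,0,0,0,1],
])

```text
time_s: 1.98
eef_pos: [480.2, 208.5, 76.4]
ee_rot: [-0.0, 0.778, 0.629, -0.001]
force: [1.8, 0.3, 1.0]
grip_width: 1.001
```

Call:
play_rows([
  [0,0,0,0,0,0,-1],
  [0,0,0,0,0,0,-1],
  [0,0,0,0,0,0,-1],
  [0,0,0,0,0,0,-1],
  [0,0,0,0,0,0,-1],
  [0,0,0,0,0,0,-1],
  [0,0,0,0,0,0,-1],
  [0,0,0,0,0,0,-1],
], squeeze=70)

```text
time_s: 2.65
eef_pos: [480.8, 208.4, 77.3]
ee_rot: [0.0, 0.778, 0.628, 0.0]
force: [-2.0, -0.1, 6.0]
grip_width: 0.241
```

Run:
```python
from h import *
c=capture('side')
print(sensors.sense())
np.savez('side2.npz',**c)
save('s2',cv2.resize(c['pixels'][210:340,250:400],None,fx=4,fy=4,interpolation=cv2.INTER_CUBIC))
```

```text
{'time_s': 2.7, 'joints': array([1.85139169e-01, 4.85632350e-01, 1.68594384e+00, 1.85762567e-05,
       9.68982522e-01, 3.97760461e-01]), 'dq': array([ 1.31131771e-03, -1.09885409e-03, -1.50973046e-03, -6.01602230e-04,
        3.54305407e-05,  1.41990114e-04]), 'tau': array([-1.79540575e-01, -4.13121915e+01, -2.00700527e+01, -1.21581278e-02,
       -4.20622844e-01,  3.15330188e-03]), 'eef_pos': array([480.8360256 , 208.37886528,  77.28243115]), 'ee_rot': array([2.38354448e-04, 7.78149354e-01, 6.28079068e-01, 4.58805509e-04]), 'force': array([-1.19150285, -0.64049306,  5.73473551]), 'wrist_torque': array([-0.04099483,  0.31394635, -0.02909431]), 'grip_width': 0.238575616313428}
```

View pics/s2.png

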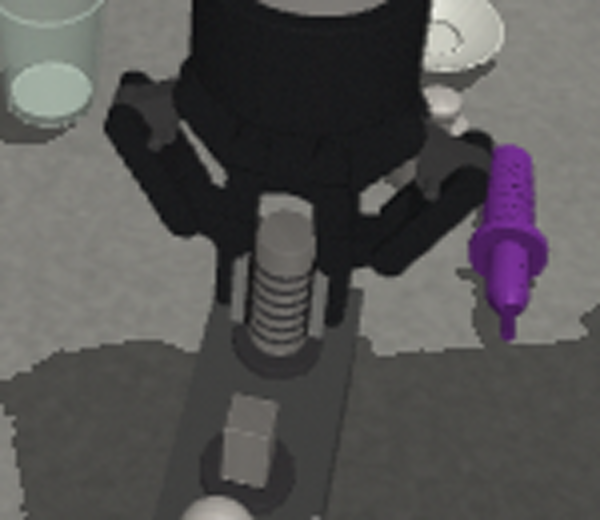

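Gripped between the pads. Lift straight up.

Call:
play_rows([
  [0,0,0.3,0,0,0,-1],
  [0,0,0.7,0,0,0,-1],
  [0,0,0.8,0,0,0,-1],
  [0,0,0.8,0,0,0,-1],
  [0,0,0.7,0,0,0,-1],
  [0,0,0,0,0,0,-1],
  [0,0,0,0,0,0,-1],
  [0,0,0,0,0,0,-1],
])

```text
time_s: 3.37
eef_pos: [479.9, 208.2, 207.3]
ee_rot: [-0.0, 0.778, 0.628, -0.001]
force: [0.8, 0.1, -2.0]
grip_width: 0.241
```

Run:
```python
from h import *
c=capture('side');t=capture('top');st=sensors.sense();print(st['eef_pos'],st['ee_rot'],st['force'],st['wrist_torque'],st['grip_width'])
np.savez('side3.npz',**c)
p=st['eef_pos'];print([np.round(pix(c,p+[0,0,d]),1) for d in(-65.3,-11,46.7)])
save('s3',cv2.resize(c['pixels'][130:280,250:400],None,fx=4,fy=4,interpolation=cv2.INTER_CUBIC))
```

```text
[479.8792671  208.17661206 206.96042191] [-7.12149073e-04  7.78176401e-01  6.28043974e-01 -1.32225564e-03] [ 0.27491901  0.68197576 -2.70140067] [ 0.03565182 -0.00201664 -0.01207252] 0.24251051308271152
[array([322.4, 257.3]), array([325.1, 228.9]), array([328.5, 194.7])]
```

View pics/s3.png

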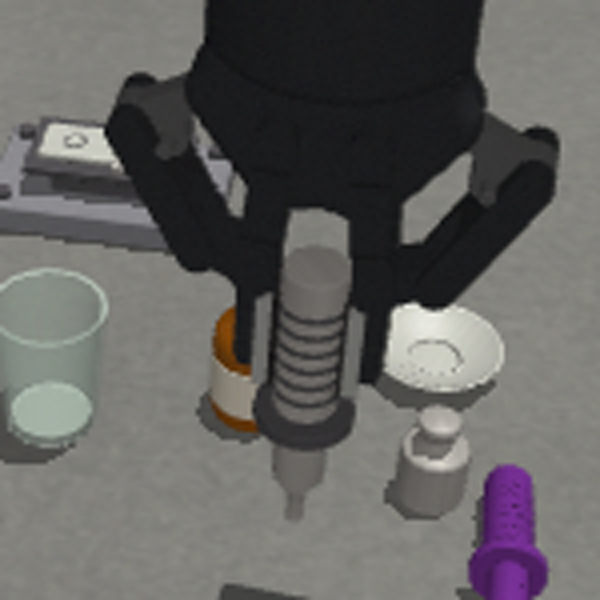

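Side view: the punch hangs upright in the grip, tip at full-frame (323.5,259) and top centre at (329.5,196). Both are about (+1,+1.4) px off the prediction, so it isn't tilted. Carry it over to the ring.

Call:
play_rows([
  [0.1,-0.4,0,0,0,0,-1],
  [0.2,-0.8,0,0,0,0,-1],
  [0.2,-0.8,0,0,0,0,-1],
  [0.2,-0.8,0,0,0,0,-1],
  [0.2,-0.8,0,0,0,0,-1],
  [0.2,-0.8,0,0,0,0,-1],
  [0.2,-0.8,0,0,0,0,-1],
  [0.2,-0.8,0,0,0,0,-1],
])

```text
time_s: 4.13
eef_pos: [540.3, -33.3, 207.3]
ee_rot: [-0.001, 0.778, 0.628, -0.001]
force: [0.1, 0.1, -1.3]
grip_width: 0.24
```

Call:
play_rows([
  [0.2,-0.8,0,0,0,0,-1],
  [0.2,-0.8,0,0,0,0,-1],
  [0.2,-0.8,0,0,0,0,-1],
  [0.2,-0.8,0,0,0,0,-1],
  [0.1,-0.1,0,0,0,0,-1],
  [0,0,0,0,0,0,-1],
  [0,0,0,0,0,0,-1],
])

```text
time_s: 4.72
eef_pos: [576.2, -163.1, 207.3]
ee_rot: [-0.001, 0.778, 0.628, -0.0]
force: [0.2, 0.9, -2.0]
grip_width: 0.235
```

Run:
```python
from h import *
st=sensors.sense();print(st['eef_pos'],st['ee_rot'],st['force'])
t=dict(np.load('top0.npz'));s=dict(np.load('side0.npz'))
for u,v in((361.3,209.3),(361.5,209.6)):print('top',ray(t,u,v,38))
print('side',ray(s,268.9,165,38),'side px of est',pix(s,[576.5,-164.8,38]))
```

```text
[ 576.15071008 -163.11859031  207.30877999] [-1.13313371e-03  7.78213958e-01  6.27998110e-01 -3.54724707e-04] [ 0.22343723  0.85588979 -1.98157338]
top [ 576.27095586 -165.36770738   38.        ]
top [ 575.64776943 -165.76445327   38.        ]
side [ 575.2169879  -160.56286001   38.        ] side px of est (np.float64(268.41757283731056), np.float64(163.8790895278401))
```

Call:
play_rows([
  [0,-0.05,-0.4,0,0,0,-1],
  [0,0,-0.6,0,0,0,-1],
  [0,0,-0.6,0,0,0,-1],
  [0,0,-0.4,0,0,0,-1],
  [0,0,-0.3,0,0,0,-1],
  [0,0,0,0,0,0,-1],
  [0,0,0,0,0,0,-1],
  [0,0,0,0,0,0,-1],
])

```text
time_s: 5.38
eef_pos: [576.9, -165.1, 117.6]
ee_rot: [0.001, 0.778, 0.628, 0.0]
force: [-0.2, -0.5, -2.3]
grip_width: 0.237
```

Run:
```python
from h import *
c=capture('side');st=sensors.sense();print(st['eef_pos'],st['ee_rot'],st['force'])
np.savez('side4.npz',**c);p=st['eef_pos']
print(np.round(pix(c,p-[0,0,65.3]),1),np.round(pix(c,[576.3,-165,38]),1))
save('s4',cv2.resize(c['pixels'][125:190,235:325],None,fx=8,fy=8,interpolation=cv2.INTER_CUBIC))
```

```text
[ 576.96068231 -165.32595108  117.72435224] [8.23869619e-04 7.77951958e-01 6.28323102e-01 3.89854076e-04] [ 0.24395409 -0.70859703 -2.3384877 ]
[268.1 158.3] [268.5 163.8]
```

View pics/s4.png

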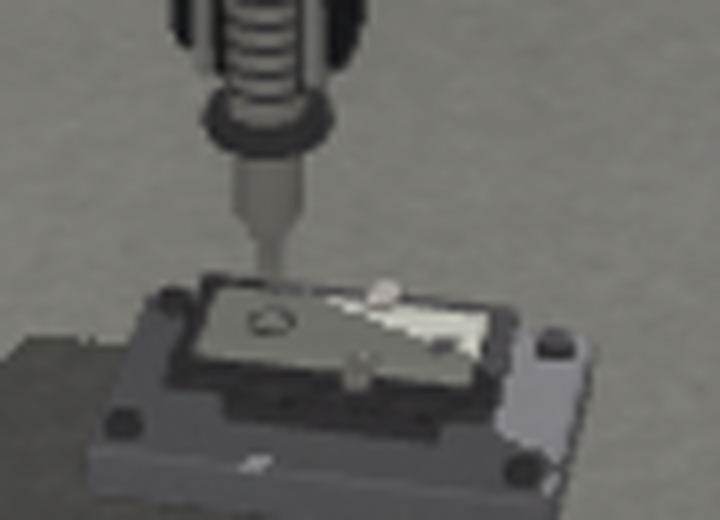

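The tip at (268.8,159.3) sits right above the ring at (268.9,165.1). Both show the same camera bias relative to prediction, so the horizontal error is under 1 mm. Now I'll feel downwards.

Call:
play_rows([
  [0,0,-0.05,0,0,0,-1],
  [0,0,-0.05,0,0,0,-1],
  [0,0,-0.05,0,0,0,-1],
  [0,0,-0.05,0,0,0,-1],
  [0,0,0,0,0,0,-1],
  [0,0,0,0,0,0,-1],
  [0,0,0,0,0,0,-1],
])

```text
time_s: 6.02
eef_pos: [576.6, -165.7, 108.5]
ee_rot: [0.0, 0.778, 0.628, 0.0]
force: [0.2, 0.4, -1.4]
grip_width: 0.24
```

Call:
play_rows([
  [0,0,-0.03,0,0,0,-1],
  [0,0,-0.03,0,0,0,-1],
  [0,0,0,0,0,0,-1],
  [0,0,0,0,0,0,-1],
  [0,0,0,0,0,0,-1],
])

```text
time_s: 6.43
eef_pos: [576.5, -165.7, 106.1]
ee_rot: [-0.0, 0.778, 0.628, 0.0]
force: [0.4, 0.2, -1.8]
grip_width: 0.238
```

Call:
play_rows([
  [0,0,-0.02,0,0,0,-1],
  [0,0,-0.02,0,0,0,-1],
  [0,0,0,0,0,0,-1],
  [0,0,0,0,0,0,-1],
  [0,0,0,0,0,0,-1],
])

```text
time_s: 6.85
eef_pos: [576.5, -165.7, 104.5]
ee_rot: [0.0, 0.778, 0.628, -0.0]
force: [0.4, -0.7, -1.5]
grip_width: 0.238
```

Call:
play_rows([
  [0,0.02,0,0,0,0,-1],
  [0,0,-0.02,0,0,0,-1],
  [0,0,0,0,0,0,-1],
  [0,0,0,0,0,0,-1],
  [0,0,0,0,0,0,-1],
])

```text
time_s: 7.27
eef_pos: [576.5, -164.9, 103.7]
ee_rot: [-0.0, 0.778, 0.628, -0.0]
force: [-0.1, -0.6, -1.2]
grip_width: 0.242
```

Call:
play_rows([
  [0,0,-0.02,0,0,0,-1],
  [0,0,0,0,0,0,-1],
  [0,0,0,0,0,0,-1],
  [0,0,0,0,0,0,-1],
])

```text
time_s: 7.6
eef_pos: [576.6, -164.9, 103.0]
ee_rot: [0.0, 0.778, 0.628, 0.0]
force: [0.2, -0.7, 0.3]
grip_width: 0.242
```

Call:
play_rows([
  [0,0,-0.02,0,0,0,-1],
  [0,0,0,0,0,0,-1],
  [0,0,0,0,0,0,-1],
  [0,0,0,0,0,0,-1],
])

```text
time_s: 7.93
eef_pos: [576.7, -165.0, 102.4]
ee_rot: [0.0, 0.778, 0.628, 0.0]
force: [0.1, 0.7, 2.7]
grip_width: 0.243
```

Run:
```python
from h import *
c=capture('side');st=sensors.sense();print(st['eef_pos'],st['force'])
f=np.array([sensors.sense()['force'] for _ in range(2)]);print(f)
a=dict(np.load('side4.npz'))
im=np.vstack([cv2.resize(x['pixels'][140:178,245:305],None,fx=8,fy=7.5,interpolation=cv2.INTER_CUBIC) for x in(c,a)])
save('s5',im)
```

```text
[ 576.65884622 -164.95164104  102.35884209] [-0.07906508 -0.4738483   2.31774237]
[[-0.07906508 -0.4738483   2.31774237]
 [-0.07906508 -0.4738483   2.31774237]]
```

View pics/s5.png

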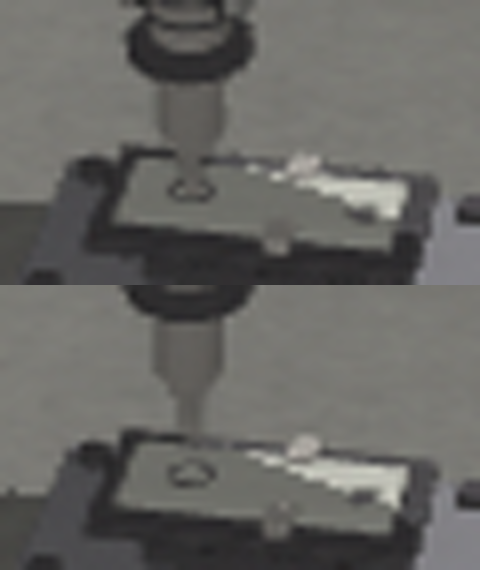

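The tip stands inside the ring, centred (crop (190,186) against ring centre (191,189)). Contact force is about 4 N so far; press further.

Call:
play_rows([
  [0,0,-0.015,0,0,0,-1],
  [0,0,-0.015,0,0,0,-1],
  [0,0,0,0,0,0,-1],
  [0,0,0,0,0,0,-1],
])

```text
time_s: 8.32
eef_pos: [576.9, -165.1, 101.5]
ee_rot: [0.001, 0.778, 0.628, 0.0]
force: [0.2, -0.1, 6.1]
grip_width: 0.241
```

Call:
play_rows([
  [0,0,-0.01,0,0,0,-1],
  [0,0,0,0,0,0,-1],
  [0,0,0,0,0,0,-1],
  [0,0,0,0,0,0,-1],
])

```text
time_s: 8.65
eef_pos: [576.9, -165.1, 101.3]
ee_rot: [0.001, 0.778, 0.628, 0.0]
force: [0.6, 0.3, 6.7]
grip_width: 0.242
```

Call:
play_rows([
  [0,0,-0.015,0,0,0,-1],
  [0,0,-0.015,0,0,0,-1],
  [0,0,0,0,0,0,-1],
  [0,0,0,0,0,0,-1],
  [0,0,0,0,0,0,-1],
  [0,0,0,0,0,0,-1],
])

```text
time_s: 9.15
eef_pos: [577.1, -165.1, 100.5]
ee_rot: [0.001, 0.778, 0.628, 0.0]
force: [-0.5, 1.5, 10.0]
grip_width: 0.239
```

Call:
play_rows([
  [0,0,0,0,0,0,-1],
  [0,0,0,0,0,0,-1],
  [0,0,0,0,0,0,-1],
  [0,0,0,0,0,0,-1],
  [0,0,0,0,0,0,-1],
])

```text
time_s: 9.57
eef_pos: [577.1, -165.2, 100.5]
ee_rot: [0.001, 0.778, 0.628, 0.0]
force: [-1.5, 0.2, 10.1]
grip_width: 0.24
```

Net force is about 12 N; hold.

Call:
play_rows([
  [0,0,0,0,0,0,-1],
  [0,0,0,0,0,0,-1],
  [0,0,0,0,0,0,-1],
  [0,0,0,0,0,0,-1],
  [0,0,0,0,0,0,-1],
  [0,0,0,0,0,0,-1],
  [0,0,0,0,0,0,-1],
  [0,0,0,0,0,0,-1],
])

```text
time_s: 10.23
eef_pos: [577.1, -165.2, 100.5]
ee_rot: [0.001, 0.778, 0.628, 0.0]
force: [-0.9, -0.4, 9.3]
grip_width: 0.237
```

Call:
play_rows([
  [0,0,0,0,0,0,-1],
  [0,0,0,0,0,0,-1],
  [0,0,0,0,0,0,-1],
  [0,0,0,0,0,0,-1],
  [0,0,0,0,0,0,-1],
  [0,0,0,0,0,0,-1],
  [0,0,0,0,0,0,-1],
  [0,0,0,0,0,0,-1],
])

```text
time_s: 10.9
eef_pos: [577.1, -165.2, 100.5]
ee_rot: [0.001, 0.778, 0.628, 0.0]
force: [-1.2, 0.4, 9.9]
grip_width: 0.242
```

Call:
play_rows([
  [0,0,0,0,0,0,-1],
  [0,0,0,0,0,0,-1],
  [0,0,0,0,0,0,-1],
  [0,0,0,0,0,0,-1],
  [0,0,0,0,0,0,-1],
  [0,0,0,0,0,0,-1],
  [0,0,0,0,0,0,-1],
  [0,0,0,0,0,0,-1],
])

```text
time_s: 11.57
eef_pos: [577.1, -165.2, 100.5]
ee_rot: [0.001, 0.778, 0.628, 0.0]
force: [-0.7, 0.7, 10.0]
grip_width: 0.239
```

Call:
play_rows([
  [0,0,0.05,0,0,0,-1],
  [0,0,0.1,0,0,0,-1],
  [0,0,0.2,0,0,0,-1],
  [0,0,0.5,0,0,0,-1],
  [0,0,0.7,0,0,0,-1],
  [0,0,0.8,0,0,0,-1],
  [0,0,0.3,0,0,0,-1],
  [0,0,0,0,0,0,-1],
])

```text
time_s: 12.23
eef_pos: [577.5, -165.3, 208.7]
ee_rot: [0.003, 0.778, 0.628, 0.001]
force: [0.7, -0.4, -1.4]
grip_width: 0.238
```

Call:
play_rows([
  [-0.1,0.4,0,0,0,0,-1],
  [-0.2,0.8,0,0,0,0,-1],
  [-0.2,0.8,0,0,0,0,-1],
  [-0.2,0.8,0,0,0,0,-1],
  [-0.2,0.8,0,0,0,0,-1],
  [-0.2,0.8,0,0,0,0,-1],
  [-0.2,0.8,0,0,0,0,-1],
  [-0.2,0.8,0,0,0,0,-1],
])

```text
time_s: 12.9
eef_pos: [515.1, 76.6, 203.8]
ee_rot: [-0.001, 0.778, 0.628, -0.001]
force: [-0.0, -0.3, -2.3]
grip_width: 0.239
```

Call:
play_rows([
  [-0.2,0.8,0,0,0,0,-1],
  [-0.2,0.8,0,0,0,0,-1],
  [-0.2,0.8,0,0,0,0,-1],
  [-0.2,0.8,0,0,0,0,-1],
  [-0.1,0.13,0,0,0,0,-1],
  [0,0,0,0,0,0,-1],
  [0,0,0,0,0,0,-1],
  [0,0,0,0,0,0,-1],
])

```text
time_s: 13.57
eef_pos: [480.7, 207.3, 204.7]
ee_rot: [-0.0, 0.779, 0.628, -0.001]
force: [-0.5, 0.2, -2.7]
grip_width: 0.238
```

Call:
play_rows([
  [0,0,-0.5,0,0,0,-1],
  [0,0,-0.6,0,0,0,-1],
  [0,0,-0.4,0,0,0,-1],
  [0,0,0,0,0,0,-1],
  [0,0,0,0,0,0,-1],
  [0,0,0,0,0,0,-1],
])

```text
time_s: 14.07
eef_pos: [481.3, 207.8, 146.4]
ee_rot: [0.0, 0.778, 0.628, 0.001]
force: [0.0, -0.0, -2.1]
grip_width: 0.238
```

Run:
```python
from h import *
c=capture('side');st=sensors.sense();print(st['eef_pos'],st['ee_rot'],st['force'])
p=st['eef_pos'];print(np.round(pix(c,p-[0,0,65.3]),1),np.round(pix(c,p+[0,0,46.7]),1),np.round(pix(c,[480.5,208.5,60]),1))
save('s6',cv2.resize(c['pixels'][170:320,250:400],None,fx=4,fy=4,interpolation=cv2.INTER_CUBIC))
```

```text
[481.35608333 207.97981115 146.56633055] [5.34111050e-04 7.78395153e-01 6.27773676e-01 9.54578205e-04] [ 0.68560189 -0.03706618 -2.00902309]
[318.7 285.1] [323.9 230.3] [318.4 294.4]
```

View pics/s6.png

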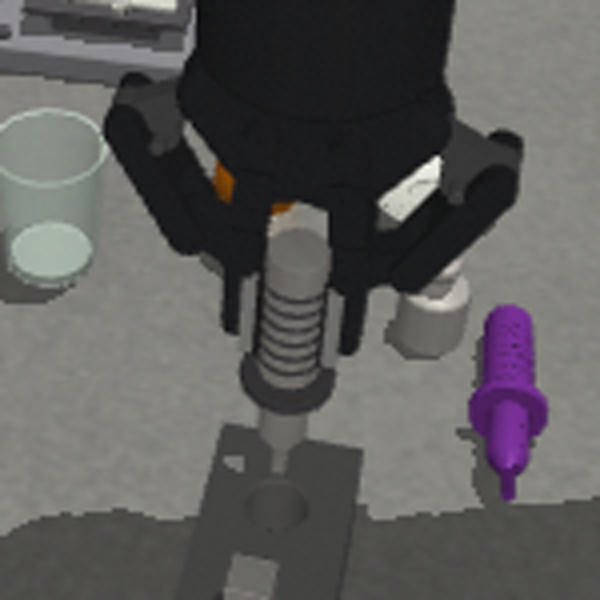

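The empty hole is at (319,296.5) and the tip at (319.5,287.5), 21 mm above its mouth. Both have the same bias relative to prediction, so it's aligned. Lower it in.

Call:
play_rows([
  [0,0,-0.25,0,0,0,-1],
  [0,0,-0.25,0,0,0,-1],
  [0,0,-0.25,0,0,0,-1],
  [0,0,-0.2,0,0,0,-1],
  [0,0,-0.1,0,0,0,-1],
  [0,0,0,0,0,0,-1],
  [0,0,0,0,0,0,-1],
])

```text
time_s: 14.7
eef_pos: [480.5, 208.3, 103.2]
ee_rot: [-0.0, 0.778, 0.628, -0.0]
force: [-0.2, 0.3, -1.6]
grip_width: 0.239
```

Call:
play_rows([
  [0,0,-0.15,0,0,0,-1],
  [0,0,-0.15,0,0,0,-1],
  [0,0,-0.1,0,0,0,-1],
  [0,0,-0.1,0,0,0,-1],
  [0,0,0,0,0,0,-1],
  [0,0,0,0,0,0,-1],
  [0,0,0,0,0,0,-1],
])

```text
time_s: 15.28
eef_pos: [480.6, 208.3, 83.4]
ee_rot: [0.0, 0.778, 0.628, 0.0]
force: [-0.3, -0.5, -1.7]
grip_width: 0.236
```

Call:
play_rows([
  [0,0,-0.05,0,0,0,-1],
  [0,0,-0.05,0,0,0,-1],
  [0,0,-0.04,0,0,0,-1],
  [0,0,0,0,0,0,-1],
  [0,0,0,0,0,0,-1],
  [0,0,0,0,0,0,-1],
])

```text
time_s: 15.78
eef_pos: [480.5, 208.3, 77.7]
ee_rot: [-0.0, 0.778, 0.628, -0.0]
force: [-0.2, 0.5, -1.4]
grip_width: 0.242
```

Call:
play_rows([
  [0,0,-0.02,0,0,0,-1],
  [0,0,0,0,0,0,-1],
  [0,0,0,0,0,0,-1],
  [0,0,0,0,0,0,-1],
])

```text
time_s: 16.12
eef_pos: [480.7, 208.3, 77.3]
ee_rot: [0.0, 0.778, 0.628, 0.0]
force: [-2.1, -0.3, 5.0]
grip_width: 0.241
```

The collar is seated: force has stepped to +5 N at the same height as the original grasp. Open gently and withdraw.

Call:
play_rows([
  [0,0,0.01,0,0,0,-0.4],
  [0,0,0,0,0,0,-0.2],
  [0,0,0,0,0,0,0],
  [0,0,0,0,0,0,0.5],
  [0,0,0,0,0,0,1],
  [0,0,0,0,0,0,1],
  [0,0,0,0,0,0,1],
  [0,0,0,0,0,0,1],
])

```text
time_s: 16.78
eef_pos: [480.5, 208.3, 77.3]
ee_rot: [0.0, 0.778, 0.628, -0.0]
force: [-0.2, -0.2, -0.2]
grip_width: 1.0
```

Call:
play_rows([
  [0,0,0,0,0,0,1],
  [0,0,0.3,0,0,0,1],
  [0,0,0.7,0,0,0,1],
  [0,0,0.8,0,0,0,1],
  [0,0,0.8,0,0,0,1],
  [0,0,0.8,0,0,0,1],
  [0,0,0.5,0,0,0,1],
  [0,0,0,0,0,0,1],
])

```text
time_s: 17.45
eef_pos: [482.0, 208.7, 237.8]
ee_rot: [0.002, 0.778, 0.628, 0.004]
force: [-0.2, 0.4, 0.2]
grip_width: 0.997
```

Run:
```python
from h import *
c=capture('side');st=sensors.sense();print(st['eef_pos'],st['force'],st['grip_width'],st['time_s'])
save('s7',cv2.resize(c['pixels'][180:400,230:430],None,fx=2.7,fy=2.7,interpolation=cv2.INTER_CUBIC))
S=pts(c);Q=S[262:270,317:326];print(np.nanmedian(Q.reshape(-1,3),0))
```

```text
[481.17372608 208.4664175  235.10143304] [ 0.17583752  0.64222708 -0.42050791] 0.9951280546346792 17.5
[479.36540579 207.31697511 123.26450409]
```

View pics/s7.png

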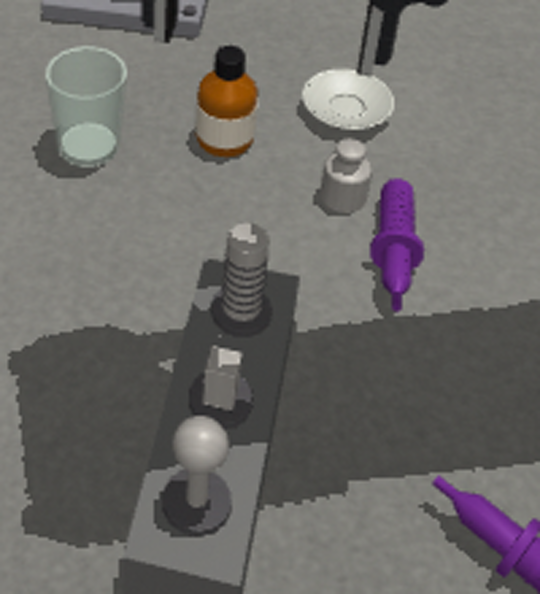

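Call:
play_rows([
  [0,0,0,0,0,0,1],
  [0,0,0,0,0,0,1],
  [0,0,0,0,0,0,1],
  [0,0,0,0,0,0,1],
])

```text
time_s: 17.83
eef_pos: [480.3, 208.2, 232.4]
ee_rot: [-0.0, 0.778, 0.628, -0.001]
force: [-0.1, 0.1, -0.2]
grip_width: 1.003
```

Run:
```python
from h import *
print(order.finish_job())
```

```text
the job is handed in; nothing more can be done
None
```

I took the ribbed punch from the stand's -y end hole and pressed it upright inside the ring. I then lifted it straight off, put it back in the same hole and let go. The job is handed in at about 18 s, and no verdict is reported.

- **Press:** the net force was about 12 N, within about 0.5 N, held for over 2 s. That is the wrist reading corrected for the punch's weight; I only read it at the end of each move.
- **Tip position:** the side view at contact, at about 4 N, showed the tip centred in the ring.
- **Return:** the collar seated at the same height as when I first gripped it (TCP at 77.3 mm). The last picture shows the punch upright, with its top at about 123 mm against 124 expected. The fingers are fully open and clear of it.
- **Other objects:** the tamper, square tool, amber bottle, beaker, weight and dish look undisturbed. I did not check the capped bottle or tweezers at the end, but never went near them.
- **Disagreements:** the side camera read about 1–2 px off throughout. The bias was the same for the punch and its targets, so it cancelled. Both purple look-alikes ended up lying down. The first was already down before my first descent. The second fell at about the time of the grasp, and I did not check whether the gripper touched it.

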